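Feed a flat-bar blank under the bench punch until its limit switch trips

ROBOT

A 6-joint arm with a two-finger parallel gripper is mounted at the origin on the work surface. World frame = base frame: x ahead of the robot, y to its left, z up, the work surface at z = 0. Lengths are in m, angles in degrees, forces in N, time in s.
With the tool pointing down it reaches from about 0.3 to 0.875 m from the base axis. Payload 4.2 kg.
Tool frame: the origin (TCP) lies midway between the tips of the shut fingers; the grasp point (between the pads) lies 19 mm behind it (env.hold_point_z is the distance from the TCP to the grasp point, in m); z points along the fingers, y is the direction in which the jaws open and shut (so a half turn about z gives the same grasp; the last joint's range is limited). The gripper opens to 85 mm and grips with 20 to 120 N. Pads are 22 mm wide; open, the fingers measure 114 mm over their backs; the gripper's body (76 mm by 85 mm) begins 54 mm behind the grasp point. The pads swing forward as they close: fully open they stand 13 mm farther back than shut.
Start: joints at [-78.266, 18.312, 89.639, -0, 72.044, -1.146], TCP at [0.128, -0.561, 0.231] pointing down, gripper open.
Joint ranges: [-177.97, 177.97], [-48.28, 115.42], [12.27, 149.76], [-77.06, 257.06], [2.81, 150.46], [-146.56, 146.56]. Speed limits (degrees/s): [147.25, 147.25, 180, 180, 180, 180].

INTERFACE

Orientations are given as a 3x3 rotation matrix whose columns are the frame's x, y, z axes.
In Python, from bench import readout, eyes, job, env gives the robot as it stands. The module is installed in compiled form; this text tells all that it offers.
- The arm moves only by the shell command python3 -m jog 'ROWS' [FORCE]. ROWS is JSON, a list of rows, each an object of numbers: "x", "y", "z": the shift along the tool's x, y, z in mm; "spin": the turn about the tool's z in rad; "hand": the finger opening in mm, from 0 to 85.4. In form: [{"x": .., "y": .., "z": .., "spin": .., "hand": ..}, ...]. A call has 1 to 12 rows; each row is the pose to reach, as a shift and turn from the pose commanded when the call began, along the tool's axes at that moment; what a row does not reach only later rows make up. A row lasts 1/8 s, in which the tool goes at most 62.5 mm and 10.7 degrees, less where a joint would pass 70% of its speed; a pose out of reach is approached as far as the arm can. A call with a gripper value outside its range is refused whole. The fingers move at their own pace and stop on an object; FORCE is the grip in N (left out, the last holds). Time passes only in rows, so rows that repeat a pose let the fingers close. It gives the time, the measured TCP pose, the force and the opening at its end, in the units of the state.
- readout.observe(): the state, without advancing time (a new reading comes with each control period).
- eyes.read_camera(name): name is "scene" or "side" or "wrist"; returns a dict with "img" (420x560x3 uint8, red, green, blue), "fx", "fy", "cx", "cy" (pixels), "extrinsics" (4x4, takes a point from camera to world coordinates); the wrist camera has in their place "hand_eye" (4x4, takes a point from camera to tool coordinates, whose origin is the TCP and whose axes are the flange's). Camera axes: x right, y down, z forward; pixel columns grow to the right and rows downward; lengths in m; the calibration is good to about 2 mm. The wrist camera is an equidistant fisheye: a pixel r from the principal point sees the ray r / f radians off the axis. A picture is of the moment at which its call begins: read the wrist's pose just before it. There is no depth.
- job.close_job(): hands the job in, once; it reports no verdict.
The state is a dict: "time_s": time; "qpos": joint angles; "dq": joint speeds; "joint_torque": joint torques, N m; "eef_pos": TCP position; "tcp_rot": TCP orientation; "contact_force": force on the tool from outside, world axes, zero at the start; "moment": the same for the moment, N m; "opening": finger opening in m.
Only numpy, scipy, OpenCV 4.12 (cv2) and the standard library are available. Lean on these libraries where they do the work, as an engineer would, in place of code of your own. Each camera call takes 0.05 s, during which the arm holds its last target.

TASK

With the wooden push stick from the rubber mat, push the steel flat bar that lies in the punch's guide channel on along the channel, under the guard, until its nose has swung the limit switch's roller lever fully aside and the roller rests on the bar's long edge; stop there, with the nose no more than about 2 cm past the roller, or the hole will be punched in the wrong place. Keep the gripper's fingers off the bar and the roller, and leave the loose gear, bearing, flange and spanner where they are. Then lay the push stick back flat on the rubber mat, all of it on the mat.

Things in the scene. Friction and masses are not known exactly. Their poses are not given: they have to be found in the camera images.
- punch: Electric bench punch fixed to the bench: grey C-frame 0.25 m tall, its ram over a low steel bed 120 (x) x 300 (y) mm whose top is 50 mm above the bench. Origin: bench level under the bed's middle, straight below the ram; z up, +y the feed direction the bar must travel, +x away from the robot to the C-frame's back. Nothing of it stands before y = -150 mm, nor beyond y = +150 mm.
- guide_mouth (a point): Bed-level middle of the guide channel's mouth, punch frame (0, -130, 50) mm. The channel, open at the top, runs straight along x = 0 on the bed from here to y = +145 mm, between two steel rails 12 mm high, 42 mm apart (x -21 to +21 mm).
- guard_gap (a point): Bed-level point under the bar guard of thin steel rods that stands across the channel, punch frame (0, -80, 50) mm. Its opening over the bed is 58 mm wide above the rails (42 mm between them) and 39 mm high; above that it is closed up to 103 mm over the bed.
- ram_foot (a point): Bed-level point under the ram, punch frame (0, 0, 50) mm. A stripper plate covers the channel from y = -25 to +25 mm with 12 mm of height under it: the 8 mm bar passes, the stick does not and need not. The ram housing above is 62 mm across.
- lever (a joint): Limit switch lever on the channel's robot side, beyond the ram; swings level about an upright shaft at punch frame (-47, 53.5) mm, 38 mm to its roller. 0 = at rest, roller well into the channel; grows as the roller is carried along +y and out of it, to 1.0. Tripped above 0.35 rad; 0.45 to 0.60 with the roller on the bar's long edge. Springs back, 1.5 to 3 N at the roller.
- roller: White roller at the lever's free end, 18 mm across, 13 mm tall, reaching into the channel through a gap in the rail. Origin: its centre (its own spin means nothing): punch frame (-14, 72.5, 59) mm at rest, about (-26, 85, 59) mm on the bar's edge. Until the bar's square nose has passed its centre, the spring may push the bar back when the stick leaves.
- bar: Plain dark steel flat bar (the blank), 38 mm wide (x) x 140 mm long (y) x 8 mm thick, about 0.33 kg, lying loose in the guide channel, on the bed, with about 2 mm of play to each side. Origin: centre of its underside; +y along the bar to its nose, the feed direction.
- bar_nose (a point): Middle of the bar's leading (+y) end face, 70 mm from its centre, 4 mm above its underside. At the start it lies between punch frame y = -10 and +42 mm; the roller rests on the bar's edge once it is past y = 86 mm, and it must not end beyond y = 110 mm.
- bar_tail (a point): Middle of the bar's rear (-y) end face, where the stick pushes, 70 mm behind its centre.
- stick: Wooden push stick, 250 mm long, about 90 g, lying on the mat, underside flat throughout. Handle 24 mm wide, 34 mm high, from x = -90 to +20 mm; then a straight shank 16 x 16 mm to a square nose at x = +160 mm. Origin: on the underside, in the handle near the balance point (within 6 mm), a good place to grip across the 24 mm; +x along the stick to its nose, z up.
- stick_nose (a point): Middle of the stick's front end face, 160 mm ahead of its origin, 8 mm above the underside.
- stick_end (a point): Middle of the handle's rear end face, 90 mm behind the origin, 8 mm above the underside.
- mat: Flat black rubber mat fixed to the bench, 340 (x) x 140 (y) x 3 mm. Origin: centre of its underside, at bench level; x along its length.
- gear: Bystander: loose dark steel gear, 72 mm across, 26 mm high over its hub. Origin: centre of its underside.
- bearing: Bystander: loose ball bearing, 62 mm across, 16 mm high. Origin: centre of its underside.
- flange: Bystander: loose rusty flange, 68 mm across, 26 mm high. Origin: centre of its underside.
- spanner: Bystander: loose steel spanner, 190 mm long, lying flat. Origin: centre of its underside.
Things that resemble listed ones, but are neither listed nor needed, are in the scene too. What is shaped like the stick but red is not meant. Leave any yellow look-alike of the bar alone.

How it is judged (in metres and radians):
On the way, in this order (a step that is already met when the one before it is completed fails the run):
1. the push stick has been lifted off the mat (height (world z) of stick above 0.03 m and contact force between the fingers and stick above 0.5 N), for 0.2 s.
2. the bar has swung the roller lever past its tripping point (value of joint lever above 0.35 rad and y of bar_nose in the frame of punch above 0.07 m), for 0.2 s.
At the end, for the whole second after the job is handed in: The bar lies at rest in the channel and holds the lever past 0.35 rad, its nose at most 25 mm past the roller (punch frame y below 110 mm); the stick lies at rest, flat on the mat, both ends on it (8 mm overhang at an end, 5 mm at a side allowed) (all of step 2 and y of bar_nose in the frame of punch below 0.11 m and x of bar in the frame of punch between -0.006 and 0.006 m and height (world z) of bar below 0.056 m and linear speed of each of bar, stick below 0.01 m/s and x of stick_nose in the frame of mat between -0.178 and 0.178 m and x of stick_end in the frame of mat between -0.178 and 0.178 m and y of stick_nose in the frame of mat between -0.075 and 0.075 m and y of stick_end in the frame of mat between -0.075 and 0.075 m and height (world z) of each of stick_nose, stick_end below 0.03 m); the robot touches nothing.
It fails at once if the fingers touch the bar (contact force between the fingers and bar above 0.5 N).
It fails at once if the fingers touch the limit switch's roller (contact force between the fingers and roller above 0.5 N).
It fails at once if a bystander is moved more than 30 mm (distance of any of gear, bearing, flange, spanner from where it was at the start of the episode above 0.03 m).
It also fails if it takes over 48 s, if anything falls off the work surface, if the arm or the gripper's body presses on something with over 40 N, if the wrist force passes 120 N, or if a joint passes its speed limit or range.

## Working session

There is one attempt and no reset: what is moved stays moved. The work goes in short steps, Python scripts to look and compute and a shell command to move; the robot and the scene stay as the last step left them, time stands still between calls to the robot, and variables do not carry over. Pictures are saved under pics/ and viewed, and the job is handed in when it is done.

```bash
ls; mkdir -p pics
cat > h.py <<'E'
import numpy as np, cv2
from bench import readout, eyes, job, env
def snap(n,f):
    s=readout.observe(); c=eyes.read_camera(n)
    cv2.imwrite(f'pics/{f}.png',c['img'][:,:,::-1]); 
    np.savez(f'pics/{f}.npz',eef=s['eef_pos'],rot=s['tcp_rot'],**{k:v for k,v in c.items()})
    return s,c
def load(f): return dict(np.load(f'pics/{f}.npz'))
def T(c):
    if 'extrinsics' in c: return np.array(c['extrinsics'])
    M=np.eye(4);M[:3,:3]=c['rot'];M[:3,3]=c['eef'];return M@c['hand_eye']
def ray(c,u,v):
    a=np.array([(u-c['cx'])/c['fx'],(v-c['cy'])/c['fy']])
    if 'hand_eye' in c:
        r=np.hypot(*a); d=np.array([*(a/r*np.sin(r) if r>0 else a),np.cos(r)])
    else: d=np.array([*a,1.])
    M=T(c); return M[:3,3],M[:3,:3]@d
def pt(c,u,v,z):
    o,d=ray(c,u,v); return o+d*(z-o[2])/d[2]
def proj(c,p):
    M=np.linalg.inv(T(c)); q=M[:3,:3]@np.asarray(p)+M[:3,3]
    if 'hand_eye' in c:
        r=np.hypot(q[0],q[1]);th=np.arctan2(r,q[2]);k=th/r if r>1e-9 else 0
        return np.array([c['cx']+c['fx']*k*q[0],c['cy']+c['fy']*k*q[1]])
    return np.array([c['cx']+c['fx']*q[0]/q[2],c['cy']+c['fy']*q[1]/q[2]])
E
python3 - <<'E'
from h import *
for n in ['scene','side','wrist']:
    s,c=snap(n,n+'0')
    print(n,c['fx'],c['fy'],c['cx'],c['cy'],T({**c,'eef':s['eef_pos'],'rot':s['tcp_rot']}).round(3).tolist())
print(s); print(env.hold_point_z)
E
```

```text
pics
scene 476.7764408666598 476.7764408666598 279.80320100028115 213.92843974177515 [[-0.263, 0.616, -0.743, 1.508], [0.965, 0.178, -0.194, 0.247], [0.013, -0.767, -0.641, 0.978], [0.0, 0.0, 0.0, 1.0]]
side 438.8821196863154 438.8821196863154 280.2330076725141 212.39969366071568 [[-0.748, -0.39, 0.537, -0.262], [-0.664, 0.417, -0.621, 0.805], [0.018, -0.821, -0.571, 0.814], [0.0, 0.0, 0.0, 1.0]]
wrist 325.19226210127806 325.19226210127806 281.2427740382814 209.26147241510702 [[0.224, -0.935, -0.277, 0.198], [-0.975, -0.215, -0.061, -0.544], [-0.003, 0.283, -0.959, 0.373], [0.0, 0.0, 0.0, 1.0]]
{'time_s': 0.1, 'qpos': array([-7.82676191e+01,  1.83497617e+01,  8.96968321e+01,  1.02610634e-03,
        7.20428069e+01, -1.14750051e+00]), 'dq': array([-0.04342412, -0.00671367, -0.21053497,  0.00790204,  0.0700276 ,
       -0.03036861]), 'joint_torque': array([ 5.88900348e-04, -4.16408372e+01, -2.34704518e+01, -8.84186761e-05,
        4.87055455e-03,  8.41542771e-06]), 'eef_pos': array([ 0.12808242, -0.56014917,  0.23056595]), 'tcp_rot': array([[ 9.74840766e-01,  2.22902198e-01, -3.00599076e-04],
       [ 2.22902396e-01, -9.74839565e-01,  1.53120135e-03],
       [ 4.82722740e-05, -1.55968175e-03, -9.99998783e-01]]), 'contact_force': array([-0.10403895,  0.52532259, -0.43460425]), 'moment': array([ 0.02647532,  0.00823375, -0.02466497]), 'opening': 0.08537978804588883}
0.0187
```

View pics/scene0.png

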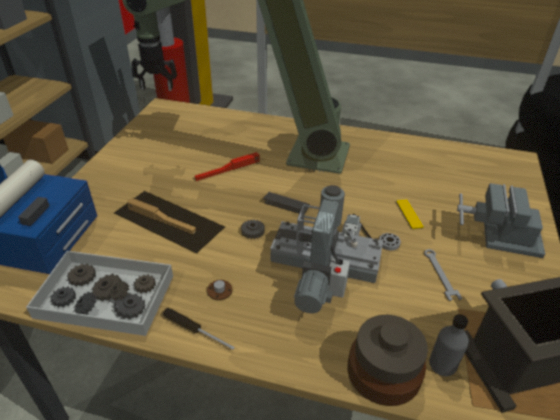

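View pics/side0.png

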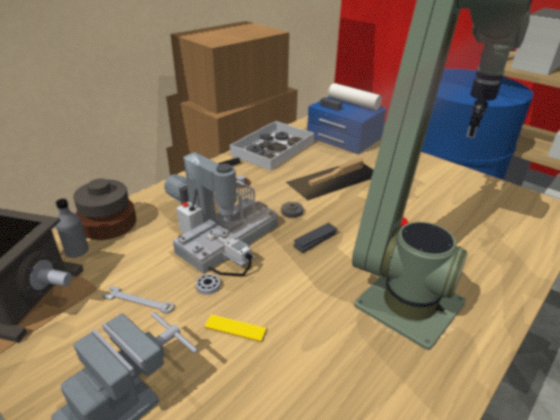

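View pics/wrist0.png

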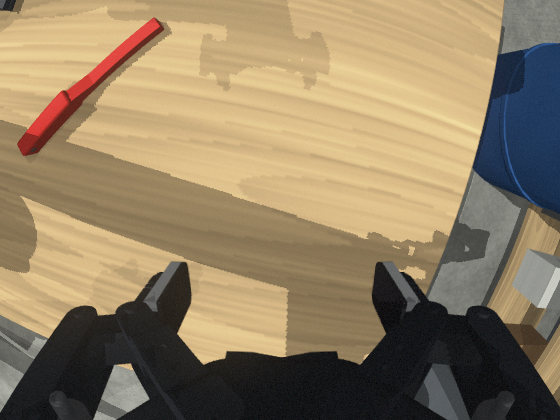

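The scene view shows the mat at (168,220) with the tan stick on it, running from about (130,205) to (195,230). The punch is at (325,245), the gear or bearing at (253,228), the flange at (219,289) and the red decoy at (228,166). I'll enlarge crops next.

Run:
```python
from h import *
a=load('scene0')['img'][:,:,::-1]; b=load('side0')['img'][:,:,::-1]
cv2.imwrite('pics/c1.png',cv2.resize(a[180:260,100:240],None,fx=5.5,fy=5.5,interpolation=2))
cv2.imwrite('pics/c2.png',cv2.resize(a[180:310,240:410],None,fx=4.5,fy=4.5,interpolation=2))
cv2.imwrite('pics/c3.png',cv2.resize(b[145:285,160:320],None,fx=4.2,fy=4.2,interpolation=2))
c=load('scene0'); 
for n,u,v,z in [('mat',115,213,0),('mat',147,191,0),('mat',224,226,0),('mat',200,248,0),('punch',325,250,.05),('gear',253,228,0),('flange',219,290,0)]: print(n,pt(c,u,v,z).round(3))
```

```text
mat [ 0.516 -0.554  0.   ]
mat [ 0.383 -0.511  0.   ]
mat [ 0.479 -0.199  0.   ]
mat [ 0.591 -0.232  0.   ]
punch [0.549 0.129 0.05 ]
gear [ 0.463 -0.11   0.   ]
flange [ 0.727 -0.121  0.   ]
```

View pics/c1.png

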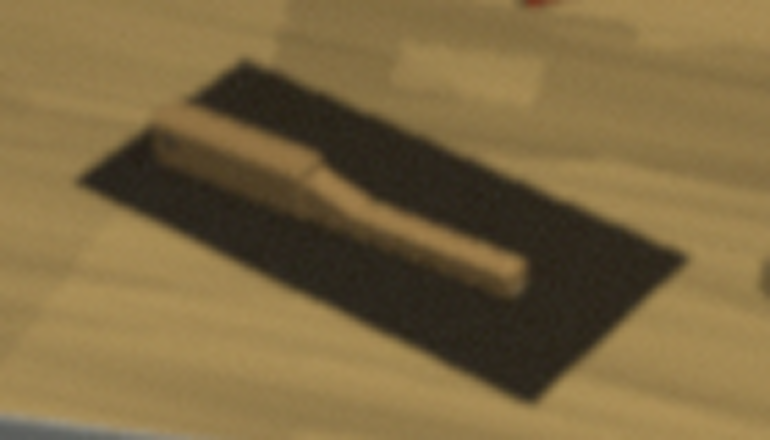

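View pics/c2.png

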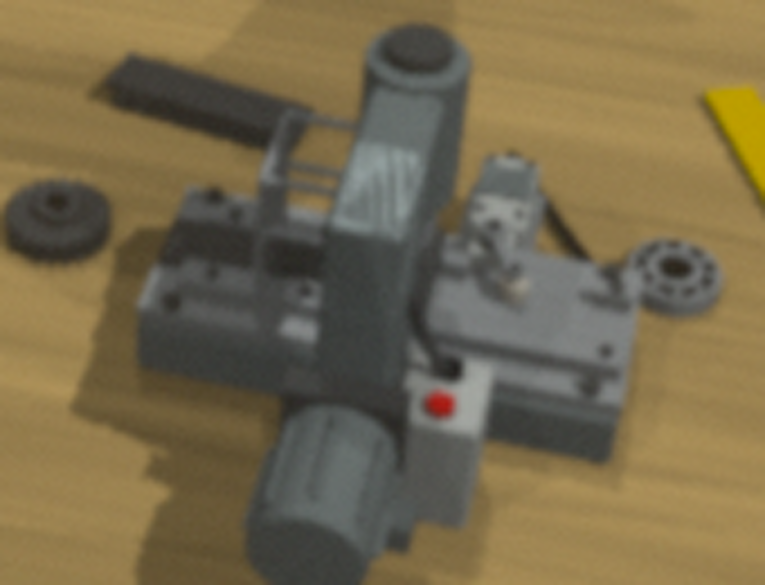

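View pics/c3.png

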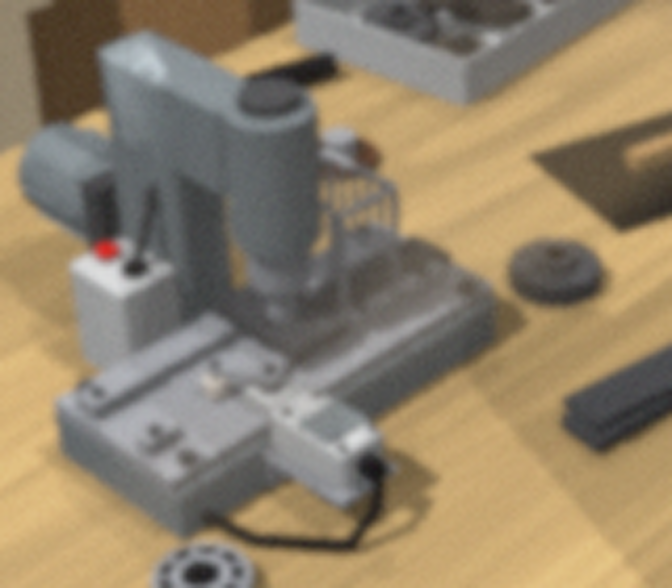

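The stick's handle points to -y and its nose to +y, so it's already roughly along the feed direction. I'll move the wrist above it and turn the jaws across it.

```bash
python3 -m jog '[{"x":30,"y":-10,"z":-10,"spin":-0.15,"hand":70},{"x":60,"y":-20,"z":-20,"spin":-0.3,"hand":70},{"x":95,"y":-30,"z":-30,"spin":-0.45,"hand":70},{"x":130,"y":-42,"z":-40,"spin":-0.6,"hand":70},{"x":165,"y":-54,"z":-50,"spin":-0.75,"hand":70},{"x":200,"y":-66,"z":-60,"spin":-0.9,"hand":70},{"x":235,"y":-78,"z":-70,"spin":-1.05,"hand":70},{"x":270,"y":-88,"z":-70,"spin":-1.2,"hand":70},{"x":300,"y":-96,"z":-70,"spin":-1.34,"hand":70},{"x":300,"y":-96,"z":-70,"spin":-1.34,"hand":70}]'
python3 - <<'E'
from h import *
s,c=snap('wrist','w1'); print(s['eef_pos'],s['tcp_rot'].round(3),s['qpos'].round(1),s['time_s'])
E
```

```text
time_s: 1.4
eef_pos: [0.4006, -0.399, 0.3008]
tcp_rot: [[0.003, 1.0, -0.0], [1.0, -0.003, 0.001], [0.001, -0.0, -1.0]]
contact_force: [-0.5, -0.1, 0.5]
opening: 0.0701
[ 0.4005843  -0.39900028  0.30078064] [[ 0.003  1.    -0.   ]
 [ 1.    -0.003  0.001]
 [ 0.001 -0.    -1.   ]] [-46.1  15.5  83.7   0.   80.8 -45.9] 1.4
```

View pics/w1.png

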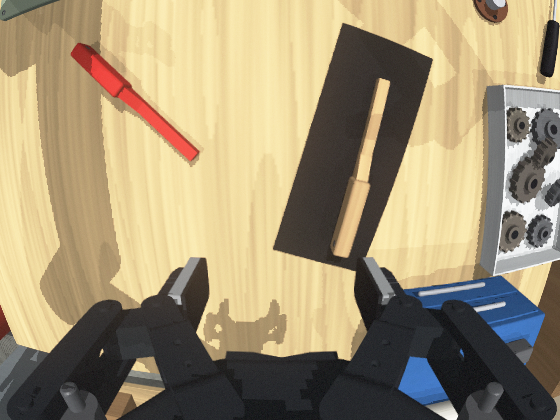

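The wrist view shows the mat with corners near (344,24), (432,60), (360,271) and (273,249). The stick's nose is at about (384,80) and its handle end at about (342,255). Measuring next.

Run:
```python
from h import *
c=load('w1'); im=c['img']; hsv=cv2.cvtColor(im,cv2.COLOR_RGB2HSV)
cv2.imwrite('pics/c4.png',cv2.resize(im[10:280,260:450,::-1],None,fx=2.2,fy=2.2,interpolation=2))
P=lambda u,v,z: pt(c,u,v,z)[:2].round(4)
m=[P(344,24,.003),P(432,60,.003),P(360,271,.003),P(273,249,.003)]
print('mat',m,[np.linalg.norm(m[i]-m[(i+1)%4]).round(3) for i in range(4)],np.mean(m,0))
```

```text
mat [array([ 0.4855, -0.1949]), array([ 0.6157, -0.2343]), array([ 0.5216, -0.5556]), array([ 0.3877, -0.5167])] [np.float64(0.136), np.float64(0.335), np.float64(0.139), np.float64(0.336)] [ 0.502625 -0.375375]
```

View pics/c4.png

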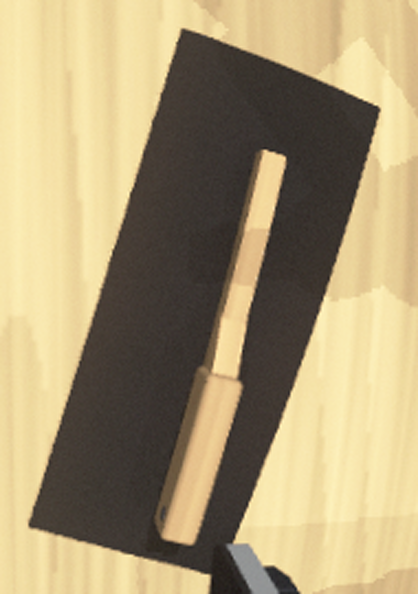

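Run:
```python
from h import *
c=load('w1')
P=lambda x,y,z: pt(c,260+x/2.2,10+y/2.2,z)[:2]
nose=(P(260,151,.019)+P(286,156,.019))/2
hf=(P(200,370,.036)+P(243,380,.036))/2
hr=(P(164,540,.036)+P(199,543,.036))/2
print(nose,hf,hr)
d=nose-hr;L=np.linalg.norm(d);d/=L;print(L,np.linalg.norm(nose-hf),np.degrees(np.arctan2(d[1],d[0])))
d2=hf-hr;print(np.linalg.norm(d2),np.degrees(np.arctan2(d2[1],d2[0])))
print('origin', nose-d*.16, hr+d*.09)
print(np.linalg.norm(P(200,370,.036)-P(243,380,.036)))
for z in [.05,.075]: print(proj(c,[.56,.13,z]))
```

```text
[ 0.53642616 -0.2730724 ] [ 0.50362275 -0.40727469] [ 0.4851219  -0.51424287]
0.24656707468683714 0.13815324480241653 77.99047616348264
0.10855630932524556 80.18739393617466
origin [ 0.50313428 -0.42957048] [ 0.50384858 -0.4262127 ]
0.027381571448814788
[ 385.8783545  -153.34878786]
[ 390.02455729 -162.89699126]
```

Stick: yaw about 78°, origin about (0.503,-0.428). Before grasping it, I'll look at the punch from above.

```bash
python3 -m jog '[{"x":40,"y":12,"z":-20,"spin":0},{"x":90,"y":25,"z":-40,"spin":0},{"x":140,"y":40,"z":-60,"spin":0},{"x":190,"y":55,"z":-80,"spin":0},{"x":240,"y":70,"z":-80,"spin":0},{"x":290,"y":85,"z":-80,"spin":0},{"x":340,"y":100,"z":-80,"spin":0},{"x":385,"y":112,"z":-80,"spin":0},{"x":420,"y":120,"z":-80,"spin":0},{"x":420,"y":120,"z":-80,"spin":0}]'
python3 - <<'E'
from h import *
s,c=snap('wrist','w2'); print(s['eef_pos'],s['tcp_rot'].round(3),s['qpos'].round(1),s['time_s'])
E
```

```text
[ 0.39950004 -0.39965698  0.30084959] [[ 0.006  1.    -0.001]
 [ 1.    -0.006  0.   ]
 [ 0.    -0.001 -1.   ]] [-46.2  15.5  83.7  -0.   80.9 -45.8] 1.45invalid input
```

View pics/w2.png

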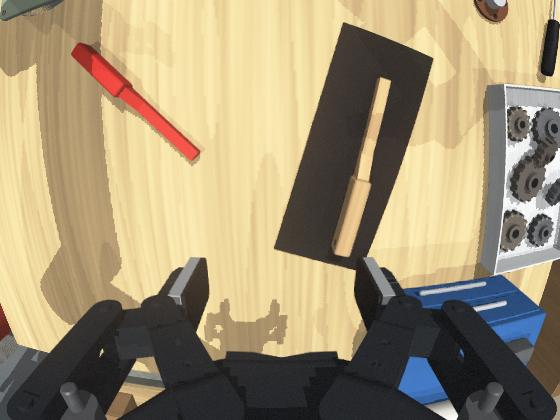

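The call was refused, since each row has to give "hand". Retrying.

```bash
python3 -m jog '[{"x":40,"y":12,"z":-20,"spin":0,"hand":70},{"x":90,"y":25,"z":-40,"spin":0,"hand":70},{"x":140,"y":40,"z":-60,"spin":0,"hand":70},{"x":190,"y":55,"z":-80,"spin":0,"hand":70},{"x":240,"y":70,"z":-80,"spin":0,"hand":70},{"x":290,"y":85,"z":-80,"spin":0,"hand":70},{"x":340,"y":100,"z":-80,"spin":0,"hand":70},{"x":385,"y":112,"z":-80,"spin":0,"hand":70},{"x":420,"y":120,"z":-80,"spin":0,"hand":70},{"x":420,"y":120,"z":-80,"spin":0,"hand":70}]'
python3 - <<'E'
from h import *
s,c=snap('wrist','w2'); print(s['eef_pos'],s['tcp_rot'].round(3),s['qpos'].round(1),s['time_s'])
E
```

```text
time_s: 2.75
eef_pos: [0.5218, 0.02, 0.381]
tcp_rot: [[0.005, 1.0, -0.001], [1.0, -0.005, -0.0], [-0.0, -0.001, -1.0]]
contact_force: [-0.5, -0.8, -1.0]
opening: 0.0698
[0.52175901 0.02001169 0.38096061] [[ 0.005  1.    -0.001]
 [ 1.    -0.005 -0.   ]
 [-0.    -0.001 -1.   ]] [ 0.9 10.2 79.5 -0.  90.3  1.2] 2.75
```

View pics/w2.png

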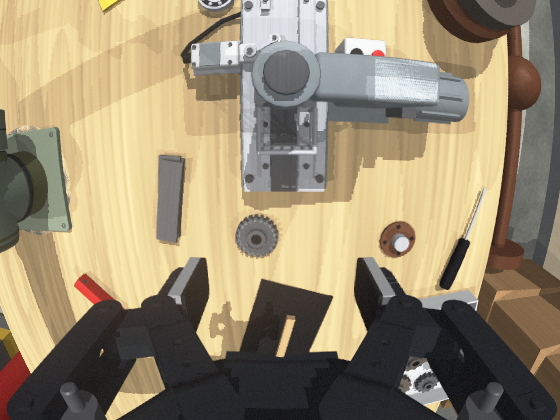

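The punch bed lies nearly along world y, with its near edge at row 190 and columns 241 to 327. The gear is at (257,236) and the flange at (397,239). Next I'll zoom in.

Run:
```python
from h import *
c=load('w2'); im=c['img']
cv2.imwrite('pics/c5.png',cv2.resize(im[85:200,225:345,::-1],None,fx=5.2,fy=5.2,interpolation=2))
cv2.imwrite('pics/c6.png',cv2.resize(im[0:110,175:345,::-1],None,fx=4.6,fy=4.6,interpolation=2))
```

```text
(no output)
```

View pics/c5.png

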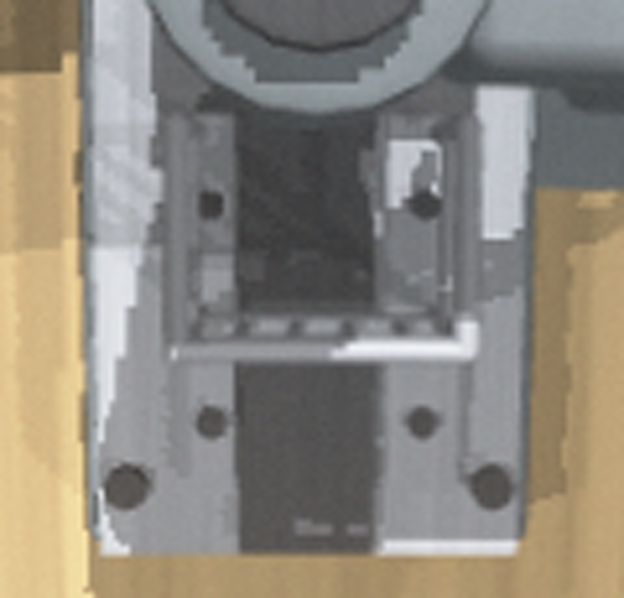

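View pics/c6.png

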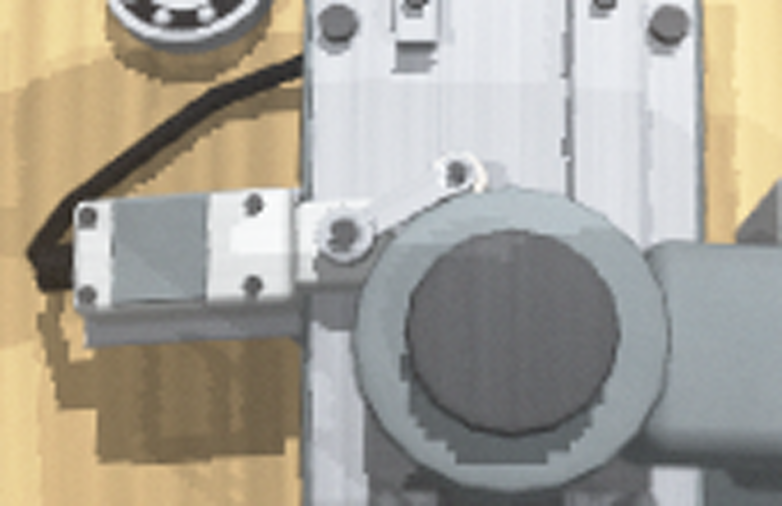

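Run:
```python
from h import *
c=load('w2')
A=lambda x,y,z: pt(c,225+x/5.2,85+y/5.2,z)[:2]
B=lambda x,y,z: pt(c,175+x/4.6,0+y/4.6,z)[:2]
fl,fr=A(100,553,.05),A(521,553,.05)
print(fl,fr,np.linalg.norm(fl-fr),(fl+fr)/2)
# bed side edges further along
l2,r2=B(305,10,.05),B(702,10,.05); print(l2,r2,np.linalg.norm(l2-r2),(l2+r2)/2)
d=(l2+r2)/2-(fl+fr)/2; print('yaw of +y',np.degrees(np.arctan2(d[1],d[0])),np.linalg.norm(d))
d/=np.linalg.norm(d)
print('origin',(fl+fr)/2+.15*d)
# channel edges on rail tops z=.062
for y in (380,540): print('chan',A(238,y,.062),A(380,y,.062))
# channel near bed level
for y in (380,540): print('chan bed',A(240,y,.056),A(377,y,.056))
print('guard bar', A(172,352,.153),A(475,352,.153))
print('glints',A(320,527,.056),A(320,527,.05))
# bolts on bed front
print('bolts',A(126,487,.053),A(492,487,.053))
print('roller',B(460,170,.066))
print('gear top',pt(c,257,236,.026)[:2],'flange',pt(c,397,239,.02)[:2])
```

```text
[ 0.46550303 -0.01855881] [ 0.58718042 -0.01898975] 0.12167815350345657 [ 0.52634172 -0.01877428]
[0.46414464 0.26749145] [0.58981132 0.2675116 ] 0.12566667746398094 [0.52697798 0.26750153]
yaw of +y 89.87265919667804 0.28627651437331214
origin [0.5266751  0.13122535]
chan [0.50636619 0.03284454] [0.5453066  0.03272882]
chan [ 0.5058748  -0.01225908] [ 0.54561702 -0.01239942]
chan bed [0.50672128 0.03206159] [0.54477733 0.03194731]
chan bed [ 0.50623495 -0.0136274 ] [ 0.54507458 -0.01376505]
guard bar [0.49495283 0.05103006] [0.56161271 0.05090552]
glints [ 0.52890721 -0.00995035] [ 0.52899842 -0.0112685 ]
bolts [0.47389705 0.00136202] [0.5778918  0.00101451]
roller [0.51337512 0.20630515]
gear top [ 0.48094407 -0.09949741] flange [ 0.72206501 -0.11038847]
```

Punch origin is about (0.5265, 0.131), with the feed along world +y to within 0.2°. Back to the stick: I'll hover above it with the jaws aligned.

```bash
python3 -m jog '[{"x":-40,"y":-2,"z":10,"spin":0.05,"hand":60},{"x":-95,"y":-4,"z":30,"spin":0.1,"hand":60},{"x":-150,"y":-6,"z":60,"spin":0.15,"hand":60},{"x":-205,"y":-8,"z":95,"spin":0.21,"hand":60},{"x":-260,"y":-10,"z":130,"spin":0.21,"hand":60},{"x":-310,"y":-12,"z":165,"spin":0.21,"hand":60},{"x":-360,"y":-14,"z":200,"spin":0.21,"hand":60},{"x":-405,"y":-16,"z":235,"spin":0.21,"hand":60},{"x":-435,"y":-16,"z":260,"spin":0.21,"hand":60},{"x":-448,"y":-16,"z":270,"spin":0.21,"hand":60},{"x":-448,"y":-16,"z":270,"spin":0.21,"hand":60}]'
python3 - <<'E'
from h import *
s,c=snap('wrist','w3'); print(s['eef_pos'],s['tcp_rot'].round(3),s['qpos'].round(1),s['time_s'])
E
```

```text
time_s: 4.18
eef_pos: [0.502, -0.4295, 0.1111]
tcp_rot: [[0.217, 0.976, -0.001], [0.976, -0.217, 0.001], [0.001, -0.001, -1.0]]
contact_force: [0.8, -0.0, 0.8]
opening: 0.06
[ 0.50200129 -0.42954771  0.11108273] [[ 0.217  0.976 -0.001]
 [ 0.976 -0.217  0.001]
 [ 0.001 -0.001 -1.   ]] [-41.6  31.   87.    0.   62.  -29. ] 4.175
```

View pics/w3.png

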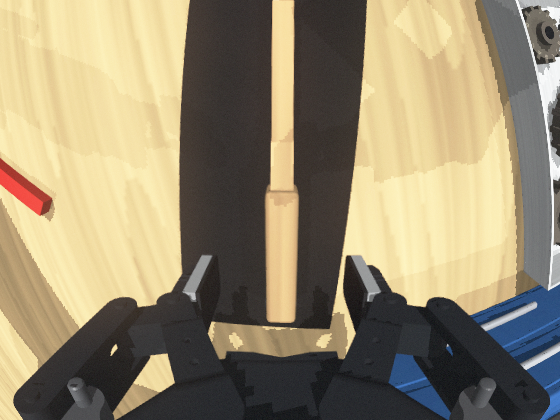

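The handle is centred between the fingers, with edges at columns 266 to 298 and ends at rows 188 and 322. I'll refine from this view.

Run:
```python
from h import *
c=load('w3')
P=lambda u,v,z=.036: pt(c,u,v,z)[:2]
f=(P(265,192)+P(298.5,192))/2; r=(P(267,318)+P(296.5,318))/2
print(P(281,188),P(281,322),f,r)
d=f-r;d/=np.linalg.norm(d);print(np.degrees(np.arctan2(d[1],d[0])),np.linalg.norm(P(281,188)-P(281,322)))
s0=(P(271,20,.019)+P(295,20,.019))/2; d2=s0-r;print(s0,np.degrees(np.arctan2(d2[1],d2[0])))
d2/=np.linalg.norm(d2);o=P(281,188)-.02*d2; print('origin',o,P(281,322)+.09*d2)
R=c['rot'];print('tool delta to origin',R.T@np.array([*(o-c['eef'][:2]),0])*1000, 'tool yaw',np.degrees(np.arctan2(R[1,0],R[0,0])))
```

```text
[ 0.50641961 -0.40621503] [ 0.48247815 -0.51435735] [ 0.5063165  -0.40906857] [ 0.48393581 -0.51057699]
77.56629295486607 0.1107608016087233
[ 0.53378548 -0.28893089] 77.32471131138942
origin [ 0.5020311  -0.42572762] [ 0.50222644 -0.42655072]
tool delta to origin [ 3.73583283e+00 -7.98476576e-01  2.80664671e-03] tool yaw 77.48831129644832
```

```bash
python3 -m jog '[{"x":2,"y":-1,"z":40,"spin":0,"hand":60},{"x":3,"y":-1,"z":75,"spin":0,"hand":60},{"x":3,"y":-1,"z":95,"spin":0,"hand":60},{"x":3,"y":-1,"z":101,"spin":0,"hand":60},{"x":3,"y":-1,"z":101,"spin":0,"hand":60},{"x":3,"y":-1,"z":101,"spin":0,"hand":15},{"x":3,"y":-1,"z":101,"spin":0,"hand":15},{"x":3,"y":-1,"z":101,"spin":0,"hand":15},{"x":3,"y":-1,"z":101,"spin":0,"hand":15},{"x":3,"y":-1,"z":101,"spin":0,"hand":15}]' 50
```

```text
time_s: 5.48
eef_pos: [0.5034, -0.4261, 0.0117]
tcp_rot: [[0.214, 0.977, 0.002], [0.977, -0.214, -0.002], [-0.001, 0.002, -1.0]]
contact_force: [-0.6, -0.7, 6.8]
opening: 0.0234
```

Gripped at 23.4 mm. Lift and check.

```bash
python3 -m jog '[{"x":0,"y":0,"z":-15,"spin":0,"hand":15},{"x":0,"y":0,"z":-40,"spin":0,"hand":15},{"x":0,"y":0,"z":-70,"spin":0,"hand":15},{"x":0,"y":0,"z":-100,"spin":-0.05,"hand":15},{"x":0,"y":0,"z":-130,"spin":-0.1,"hand":15},{"x":0,"y":0,"z":-140,"spin":-0.15,"hand":15},{"x":0,"y":0,"z":-140,"spin":-0.2,"hand":15},{"x":0,"y":0,"z":-140,"spin":-0.215,"hand":15},{"x":0,"y":0,"z":-140,"spin":-0.215,"hand":15}]'
python3 - <<'E'
from h import *
s,c=snap('wrist','w4'); print(s['eef_pos'],s['tcp_rot'].round(3),s['contact_force'],s['moment'],s['time_s'])
E
```

```text
time_s: 6.6
eef_pos: [0.5025, -0.4254, 0.1503]
tcp_rot: [[0.002, 1.0, -0.0], [1.0, -0.002, 0.0], [0.0, -0.0, -1.0]]
contact_force: [-0.1, 0.2, -0.9]
opening: 0.023
[ 0.50253332 -0.42540754  0.15026286] [[ 0.002  1.    -0.   ]
 [ 1.    -0.002  0.   ]
 [ 0.    -0.    -1.   ]] [-0.12699236  0.21953508 -0.94508172] [ 0.09264349 -0.00204846 -0.01031762] 6.6
```

View pics/w4.png

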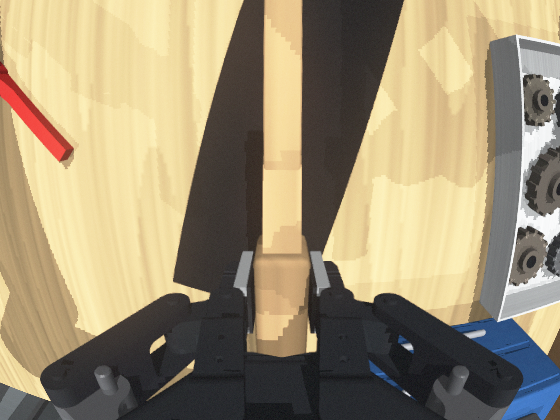

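The stick is straight and centred in the jaws, with the shank at columns 264 to 301. Next I'll move in front of the guide mouth.

```bash
python3 -m jog '[{"x":30,"y":4,"z":0,"spin":0,"hand":15},{"x":65,"y":8,"z":0,"spin":0,"hand":15},{"x":100,"y":12,"z":10,"spin":0,"hand":15},{"x":135,"y":16,"z":25,"spin":0,"hand":15},{"x":170,"y":20,"z":40,"spin":0,"hand":15},{"x":195,"y":23,"z":55,"spin":0,"hand":15},{"x":205,"y":24,"z":60,"spin":0,"hand":15},{"x":205,"y":24,"z":60,"spin":0,"hand":15},{"x":205,"y":24,"z":60,"spin":0,"hand":15}]'
python3 - <<'E'
from h import *
s,c=snap('scene','s5');s,c2=snap('side','d5'); print(s['eef_pos'],s['tcp_rot'].round(3),s['contact_force'],s['moment'],s['time_s'])
cv2.imwrite('pics/c7.png',cv2.resize(c['img'][180:290,200:390,::-1],None,fx=4.2,fy=4.2,interpolation=2))
cv2.imwrite('pics/c8.png',cv2.resize(c2['img'][130:280,170:340,::-1],None,fx=4,fy=4,interpolation=2))
E
```

```text
time_s: 7.78
eef_pos: [0.5274, -0.2217, 0.091]
tcp_rot: [[0.002, 1.0, 0.001], [1.0, -0.002, -0.001], [-0.001, 0.001, -1.0]]
contact_force: [-0.8, 0.0, -1.3]
opening: 0.0231
[ 0.52736353 -0.22176777  0.0909591 ] [[ 0.002  1.     0.001]
 [ 1.    -0.002 -0.001]
 [-0.001  0.001 -1.   ]] [-0.50384725  0.08722469 -0.42912676] [ 0.00355918 -0.03087666  0.02629558] 7.825
```

View pics/c7.png

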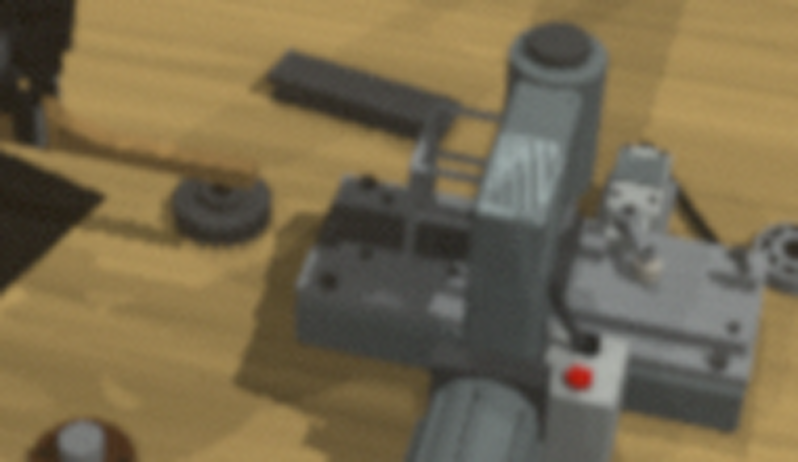

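View pics/c8.png

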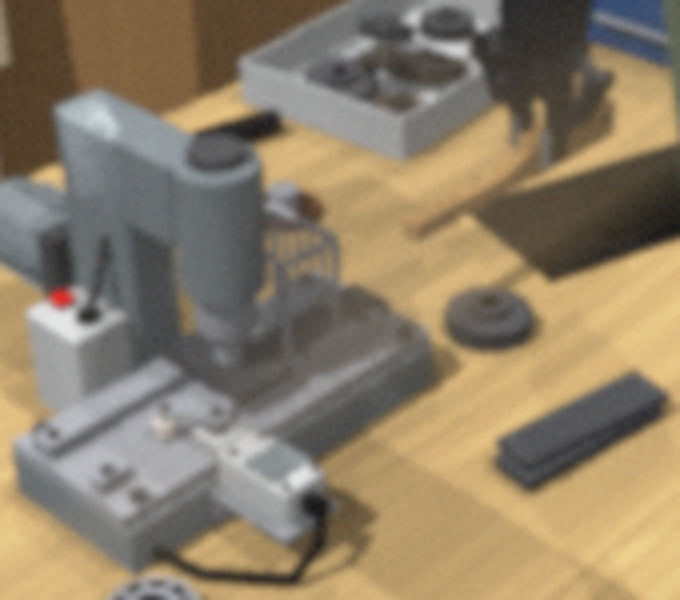

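Run:
```python
from h import *
a=load('s5');b=load('d5')
for dz in(0,.016):
  p=[.5274,-.0617,.0823+dz]
  u=proj(a,p);print('scene crop',((u-[200,180])*4.2).round(0)); u=proj(b,p);print('side crop',((u-[170,130])*4).round(0))
```

```text
scene crop [259. 184.]
side crop [405. 242.]
scene crop [258. 166.]
side crop [406. 224.]
```

The predicted nose position matches both views. Now I'll lower to 2 mm above bed level, then advance.

```bash
python3 -m jog '[{"x":5,"y":-1,"z":10,"spin":0,"hand":15},{"x":10,"y":-1,"z":20,"spin":0,"hand":15},{"x":20,"y":-1,"z":28,"spin":0,"hand":15},{"x":26,"y":-1,"z":30,"spin":0,"hand":15},{"x":28,"y":-1,"z":30,"spin":0,"hand":15},{"x":28,"y":-1,"z":30,"spin":0,"hand":15}]'
python3 - <<'E'
from h import *
s,c=snap('scene','s6');s,c2=snap('side','d6'); print(s['eef_pos'],s['contact_force'],s['time_s'])
cv2.imwrite('pics/c9.png',cv2.resize(c['img'][180:290,200:390,::-1],None,fx=4.2,fy=4.2,interpolation=2))
cv2.imwrite('pics/c10.png',cv2.resize(c2['img'][180:260,200:320,::-1],None,fx=6,fy=6,interpolation=2))
E
```

```text
time_s: 8.62
eef_pos: [0.5263, -0.1925, 0.0606]
tcp_rot: [[0.001, 1.0, 0.001], [1.0, -0.001, -0.0], [-0.0, 0.001, -1.0]]
contact_force: [0.2, -0.4, -0.5]
opening: 0.0226
[ 0.5263224  -0.19269765  0.06067078] [ 0.40930484  0.34419355 -0.05705533] 8.675
```

View pics/c9.png

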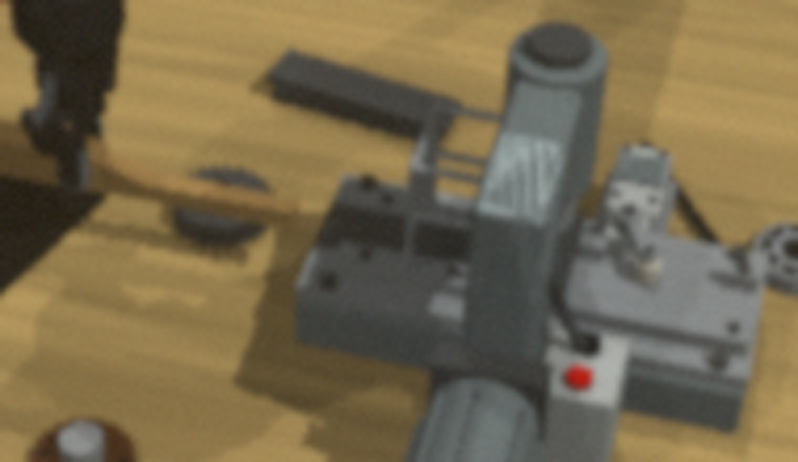

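View pics/c10.png

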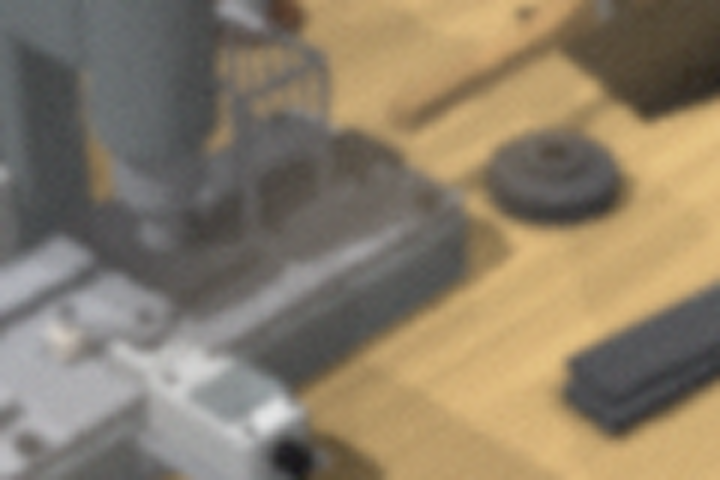

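```bash
python3 -m jog '[{"x":8,"y":0,"z":0,"spin":0,"hand":15},{"x":15,"y":0,"z":0,"spin":0,"hand":15},{"x":20,"y":0,"z":0,"spin":0,"hand":15},{"x":25,"y":0,"z":0,"spin":0,"hand":15},{"x":30,"y":0,"z":0,"spin":0,"hand":15},{"x":35,"y":0,"z":0,"spin":0,"hand":15},{"x":40,"y":0,"z":0,"spin":0,"hand":15},{"x":45,"y":0,"z":0,"spin":0,"hand":15},{"x":50,"y":0,"z":0,"spin":0,"hand":15}]'
python3 - <<'E'
from h import *
s,c=snap('scene','s7');s,c2=snap('side','d7'); print(s['eef_pos'],s['contact_force'],s['time_s'])
cv2.imwrite('pics/c11.png',cv2.resize(c['img'][190:270,240:390,::-1],None,fx=5.2,fy=5.2,interpolation=2))
cv2.imwrite('pics/c12.png',cv2.resize(c2['img'][180:260,200:320,::-1],None,fx=6,fy=6,interpolation=2))
E
```

```text
time_s: 9.85
eef_pos: [0.526, -0.1423, 0.0603]
tcp_rot: [[0.001, 1.0, 0.0], [1.0, -0.001, -0.0], [-0.0, 0.0, -1.0]]
contact_force: [-0.1, -3.4, 0.3]
opening: 0.023
[ 0.52592518 -0.14168519  0.0602725 ] [ 0.46129703 -1.34259313 -0.68532717] 9.9
```

View pics/c11.png

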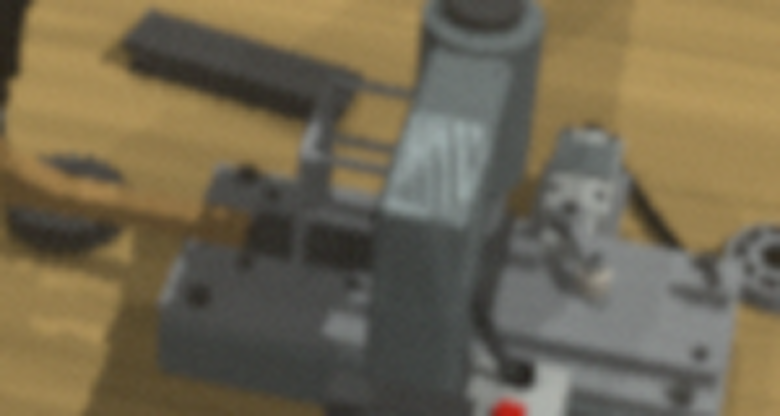

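View pics/c12.png

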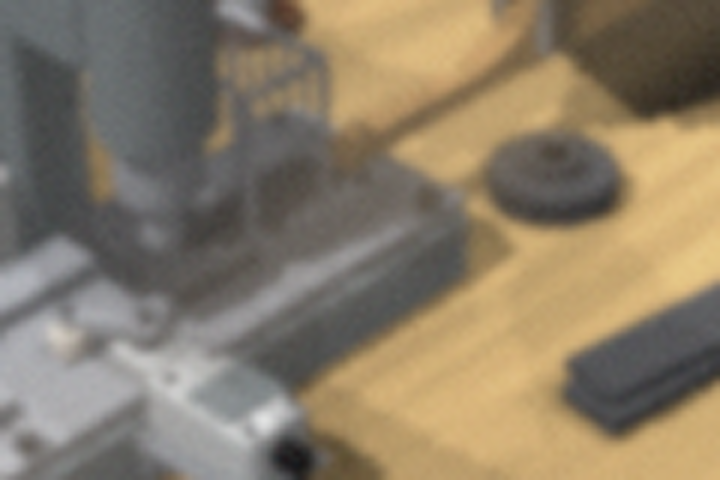

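The stick is over the bed and pushing, with about 3 N of reaction. The dark bar begins right at its nose, near (245,235) in the crop. Continuing slowly.

```bash
python3 -m jog '[{"x":5,"y":0,"z":0,"spin":0,"hand":15},{"x":10,"y":0,"z":0,"spin":0,"hand":15},{"x":15,"y":0,"z":0,"spin":0,"hand":15},{"x":20,"y":0,"z":0,"spin":0,"hand":15},{"x":25,"y":0,"z":0,"spin":0,"hand":15},{"x":30,"y":0,"z":0,"spin":0,"hand":15},{"x":35,"y":0,"z":0,"spin":0,"hand":15},{"x":40,"y":0,"z":0,"spin":0,"hand":15},{"x":44,"y":0,"z":0,"spin":0,"hand":15},{"x":48,"y":0,"z":0,"spin":0,"hand":15},{"x":52,"y":0,"z":0,"spin":0,"hand":15},{"x":52,"y":0,"z":0,"spin":0,"hand":15}]'
python3 - <<'E'
from h import *
s,c=snap('scene','s8');s,c2=snap('side','d8'); print(s['eef_pos'],s['contact_force'],s['time_s'])
cv2.imwrite('pics/c13.png',cv2.resize(c['img'][190:270,240:390,::-1],None,fx=5.2,fy=5.2,interpolation=2))
cv2.imwrite('pics/c14.png',cv2.resize(c2['img'][180:260,180:300,::-1],None,fx=6,fy=6,interpolation=2))
E
```

```text
time_s: 11.45
eef_pos: [0.5265, -0.0908, 0.0605]
tcp_rot: [[0.001, 1.0, 0.001], [1.0, -0.001, -0.001], [-0.001, 0.001, -1.0]]
contact_force: [0.1, -5.4, -1.0]
opening: 0.0232
[ 0.52649012 -0.0907889   0.0604969 ] [ 0.91992499 -5.05918376 -0.81447016] 11.5
```

View pics/c13.png

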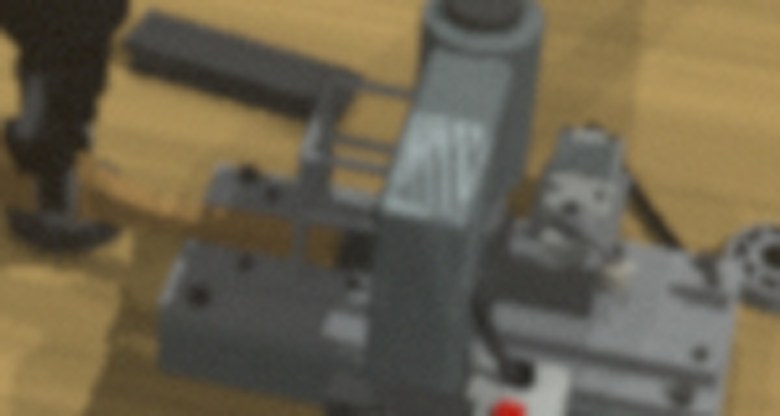

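View pics/c14.png

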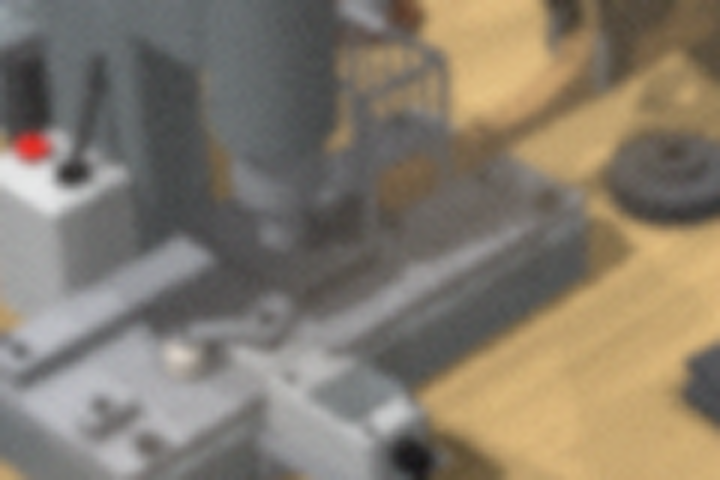

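The dark bar has come out past the ram. Its nose edge is at about x = 592 in the crop, and the roller is being carried along. I'll measure the nose.

Run:
```python
from h import *
c=load('s8');P=lambda x,y,z: pt(c,240+x/5.2,190+y/5.2,z)[:2]-[.5265,.131]
for x,y in [(592,303),(596,290),(604,280)]: print(P(x,y,.058))
print('roller',P(618,268,.066)); 
c=load('d8');Q=lambda x,y,z: pt(c,180+x/6,180+y/6,z)[:2]-[.5265,.131]
print('roller side',Q(186,350,.064))
for y in (-.04,.078,.086,.098,.11):
  print(y,[(proj(load('s8'),[.5265+x,.131+y,.058])-[240,190])*5.2 for x in(-.019,.019)])
```

```text
[0.00201437 0.0751685 ]
[-0.00859586  0.07575708]
[-0.01757904  0.07877792]
roller [-0.02033989  0.08501765]
roller side [-0.02641745  0.08182941]
-0.04 [array([389.21989459, 237.16896404]), array([374.52183068, 283.02081885])]
0.078 [array([602.94511404, 277.98467702]), array([592.5894839, 325.5135077])]
0.086 [array([617.69913024, 280.80229345]), array([607.64907598, 328.44802161])]
0.098 [array([639.89431047, 285.04097014]), array([630.30536193, 332.86282818])]
0.11 [array([662.16683552, 289.2944176 ]), array([653.04230631, 337.29335187])]
```

The nose is at punch y of about 77 mm, agreeing with the stick geometry (78). Advancing 20 mm more to about 97.

```bash
python3 -m jog '[{"x":3,"y":0,"z":0,"spin":0,"hand":15},{"x":6,"y":0,"z":0,"spin":0,"hand":15},{"x":9,"y":0,"z":0,"spin":0,"hand":15},{"x":12,"y":0,"z":0,"spin":0,"hand":15},{"x":15,"y":0,"z":0,"spin":0,"hand":15},{"x":18,"y":0,"z":0,"spin":0,"hand":15},{"x":20,"y":0,"z":0,"spin":0,"hand":15},{"x":20,"y":0,"z":0,"spin":0,"hand":15},{"x":20,"y":0,"z":0,"spin":0,"hand":15}]'
python3 - <<'E'
from h import *
s,c=snap('scene','s9');s,c2=snap('side','d9'); print(s['eef_pos'],s['contact_force'],s['time_s'])
cv2.imwrite('pics/c15.png',cv2.resize(c['img'][190:270,240:390,::-1],None,fx=5.2,fy=5.2,interpolation=2))
cv2.imwrite('pics/c16.png',cv2.resize(c2['img'][180:260,180:300,::-1],None,fx=6,fy=6,interpolation=2))
E
```

```text
time_s: 12.68
eef_pos: [0.526, -0.0706, 0.0603]
tcp_rot: [[0.001, 1.0, -0.0], [1.0, -0.001, -0.0], [-0.0, -0.0, -1.0]]
contact_force: [1.1, -4.1, -1.0]
opening: 0.0232
[ 0.52600291 -0.07059977  0.06027446] [-0.49514157 -4.66544013 -0.57502903] 12.725
```

View pics/c15.png

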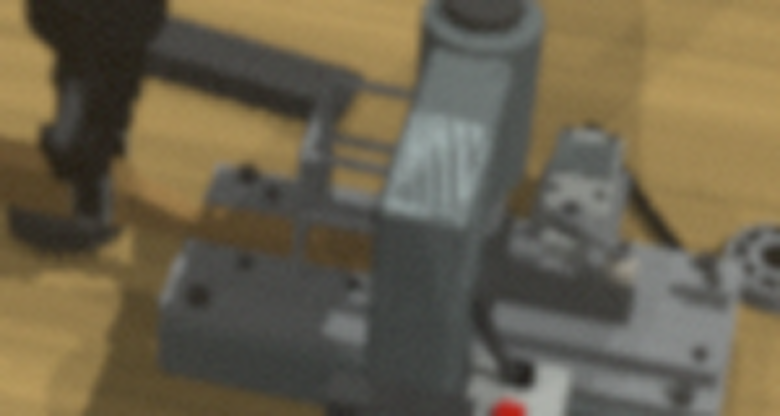

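View pics/c16.png

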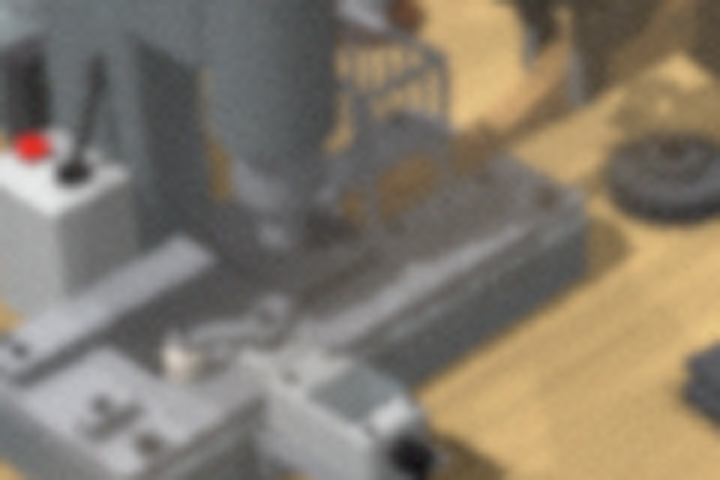

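The nose is now at about y = 97 mm and the roller is on the long edge, so I'll stop pushing. I'll back the stick straight out, with a slow start.

```bash
python3 -m jog '[{"x":-3,"y":0,"z":0,"spin":0,"hand":15},{"x":-10,"y":0,"z":0,"spin":0,"hand":15},{"x":-20,"y":0,"z":0,"spin":0,"hand":15},{"x":-35,"y":0,"z":0,"spin":0,"hand":15},{"x":-50,"y":0,"z":0,"spin":0,"hand":15},{"x":-70,"y":0,"z":0,"spin":0,"hand":15},{"x":-90,"y":0,"z":0,"spin":0,"hand":15},{"x":-110,"y":0,"z":0,"spin":0,"hand":15},{"x":-130,"y":0,"z":0,"spin":0,"hand":15},{"x":-150,"y":0,"z":-10,"spin":0,"hand":15},{"x":-170,"y":0,"z":-25,"spin":0,"hand":15},{"x":-180,"y":0,"z":-35,"spin":0,"hand":15}]'
python3 - <<'E'
from h import *
s,c=snap('scene','s10');s,c2=snap('side','d10'); print(s['eef_pos'],s['contact_force'],s['time_s'])
cv2.imwrite('pics/c17.png',cv2.resize(c['img'][190:270,240:390,::-1],None,fx=5.2,fy=5.2,interpolation=2))
cv2.imwrite('pics/c18.png',cv2.resize(c2['img'][130:260,180:340,::-1],None,fx=4.5,fy=4.5,interpolation=2))
E
```

```text
time_s: 14.28
eef_pos: [0.5263, -0.2523, 0.0966]
tcp_rot: [[0.002, 1.0, 0.002], [1.0, -0.002, -0.001], [-0.001, 0.002, -1.0]]
contact_force: [0.1, 1.0, -1.0]
opening: 0.0231
[ 0.52704485 -0.25328817  0.09774449] [ 0.95520433 -1.50885629 -0.1697059 ] 14.325
```

View pics/c17.png

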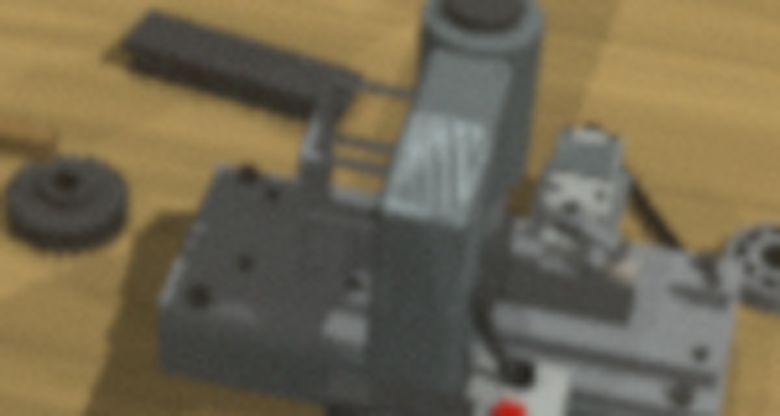

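View pics/c18.png

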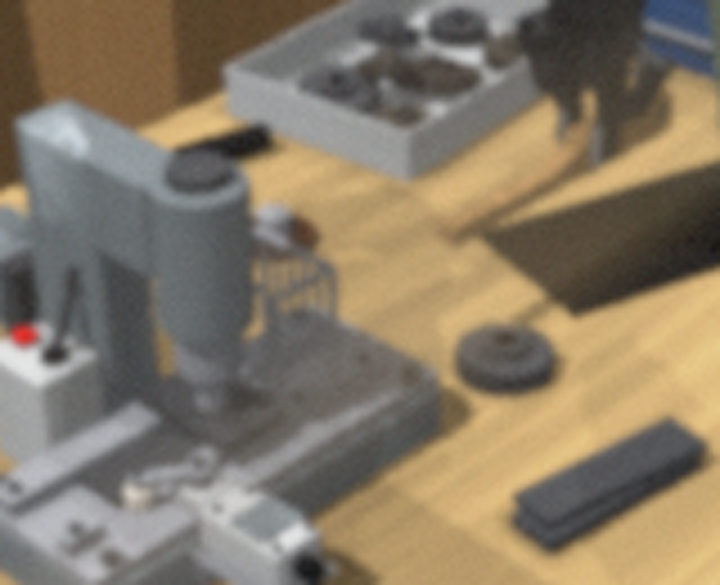

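The bar stayed put: its nose edge is still at crop x ≈ 632. Now I'll take the stick back over the mat centre, aligned with the mat.

```bash
python3 -m jog '[{"x":-20,"y":-5,"z":-10,"spin":0.04,"hand":15},{"x":-45,"y":-10,"z":-15,"spin":0.09,"hand":15},{"x":-75,"y":-16,"z":-15,"spin":0.14,"hand":15},{"x":-105,"y":-23,"z":-15,"spin":0.19,"hand":15},{"x":-135,"y":-29,"z":-15,"spin":0.24,"hand":15},{"x":-152,"y":-33,"z":-15,"spin":0.28,"hand":15},{"x":-158,"y":-33,"z":-15,"spin":0.28,"hand":15},{"x":-158,"y":-33,"z":-15,"spin":0.28,"hand":15}]'
python3 - <<'E'
from h import *
s,c=snap('wrist','w11'); print(s['eef_pos'],s['tcp_rot'].round(3),s['contact_force'],s['time_s'])
E
```

```text
time_s: 15.38
eef_pos: [0.4928, -0.4082, 0.1102]
tcp_rot: [[0.277, 0.961, -0.0], [0.961, -0.277, 0.001], [0.001, -0.0, -1.0]]
contact_force: [0.3, 0.5, -0.6]
opening: 0.0231
[ 0.4927692  -0.40822837  0.11018526] [[ 0.277  0.961 -0.   ]
 [ 0.961 -0.277  0.001]
 [ 0.001 -0.    -1.   ]] [ 0.31013378  0.54336749 -0.63603152] 15.375
```

View pics/w11.png

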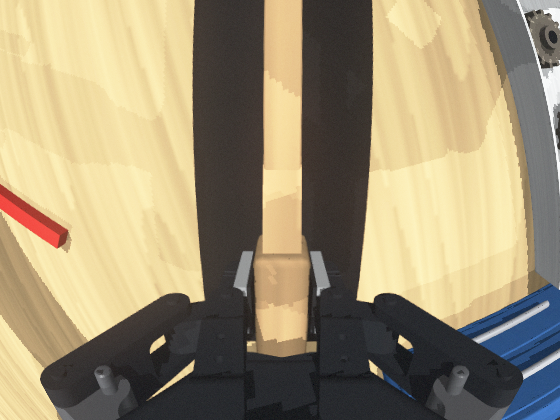

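The stick is centred over the mat and parallel to it (shank at columns 264 to 301, mat at 194 to 373). Lower and release.

```bash
python3 -m jog '[{"x":0,"y":0,"z":30,"spin":0,"hand":15},{"x":0,"y":0,"z":60,"spin":0,"hand":15},{"x":0,"y":0,"z":80,"spin":0,"hand":15},{"x":0,"y":0,"z":92,"spin":0,"hand":15},{"x":0,"y":0,"z":97,"spin":0,"hand":15},{"x":0,"y":0,"z":99,"spin":0,"hand":15},{"x":0,"y":0,"z":99,"spin":0,"hand":15}]'
python3 -m jog '[{"x":0,"y":0,"z":0,"spin":0,"hand":35},{"x":0,"y":0,"z":0,"spin":0,"hand":50},{"x":0,"y":0,"z":0,"spin":0,"hand":60},{"x":0,"y":0,"z":0,"spin":0,"hand":60},{"x":0,"y":0,"z":-20,"spin":0,"hand":60},{"x":0,"y":0,"z":-60,"spin":0,"hand":60},{"x":0,"y":0,"z":-110,"spin":0,"hand":60},{"x":0,"y":0,"z":-160,"spin":0,"hand":60},{"x":-30,"y":0,"z":-210,"spin":0,"hand":60},{"x":-60,"y":0,"z":-250,"spin":0,"hand":60},{"x":-60,"y":0,"z":-250,"spin":0,"hand":60}]'
python3 - <<'E'
from h import *
s,c=snap('wrist','w12'); print(s['eef_pos'],s['contact_force'],s['time_s'])
E
```

```text
time_s: 16.3
eef_pos: [0.4931, -0.4088, 0.012]
tcp_rot: [[0.277, 0.961, 0.001], [0.961, -0.277, -0.001], [-0.001, 0.001, -1.0]]
contact_force: [-0.8, 0.5, -0.9]
opening: 0.0232
time_s: 17.68
eef_pos: [0.4764, -0.469, 0.2654]
tcp_rot: [[0.28, 0.96, 0.006], [0.96, -0.28, -0.006], [-0.005, 0.007, -1.0]]
contact_force: [0.8, 0.6, -1.0]
opening: 0.0605
[ 0.47644107 -0.46904086  0.26537688] [ 0.77356003  0.60847543 -1.00388411] 17.675
```

View pics/w12.png

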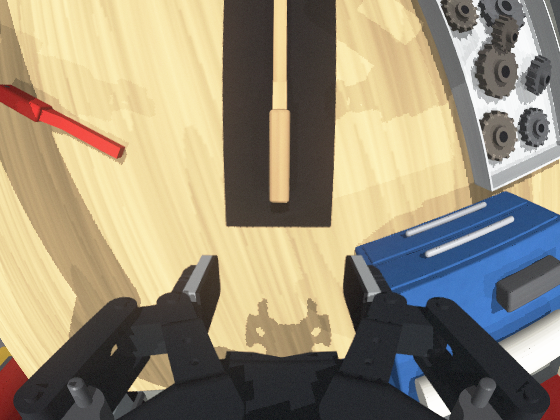

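The stick lies flat in the middle of the mat, with its handle end at row 203 and the mat end at row 227. One last check of bar and roller from above.

```bash
python3 -m jog '[{"x":40,"y":-8,"z":-30,"spin":-0.03,"hand":60},{"x":85,"y":-17,"z":-60,"spin":-0.06,"hand":60},{"x":130,"y":-26,"z":-90,"spin":-0.09,"hand":60},{"x":180,"y":-36,"z":-120,"spin":-0.12,"hand":60},{"x":230,"y":-46,"z":-135,"spin":-0.15,"hand":60},{"x":280,"y":-56,"z":-135,"spin":-0.18,"hand":60},{"x":330,"y":-66,"z":-135,"spin":-0.21,"hand":60},{"x":380,"y":-76,"z":-135,"spin":-0.24,"hand":60},{"x":430,"y":-86,"z":-135,"spin":-0.27,"hand":60},{"x":480,"y":-96,"z":-135,"spin":-0.28,"hand":60},{"x":511,"y":-102,"z":-135,"spin":-0.28,"hand":60},{"x":511,"y":-102,"z":-135,"spin":-0.28,"hand":60}]'
python3 - <<'E'
from h import *
s,c=snap('wrist','w13'); print(s['eef_pos'],s['contact_force'],s['time_s'])
s,_=snap('scene','s13')
cv2.imwrite('pics/c19.png',cv2.resize(c['img'][0:140,170:350,::-1],None,fx=4.2,fy=4.2,interpolation=2))
E
```

```text
time_s: 19.23
eef_pos: [0.5189, 0.0555, 0.3942]
tcp_rot: [[-0.003, 1.0, -0.004], [1.0, 0.003, 0.0], [0.0, -0.004, -1.0]]
contact_force: [0.2, -0.2, -0.2]
opening: 0.06
[0.51894738 0.05551868 0.39420211] [ 0.23638511 -0.188348   -0.16063514] 19.225
```

View pics/c19.png

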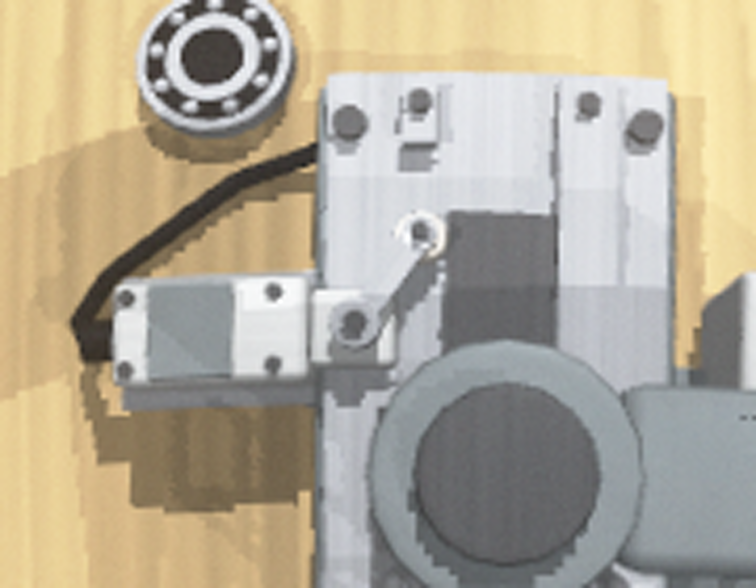

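View pics/s13.png

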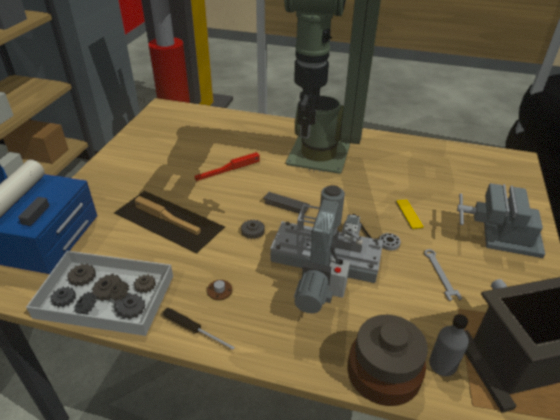

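The top view shows the nose edge at crop row 212, just past the roller (row 232), with the roller on the bar's long edge. The scene view shows the stick centred on the mat and the bystanders in place. I'll measure once more, then hand in.

Run:
```python
from h import *
c=load('w13');P=lambda x,y,z: pt(c,170+x/4.2,y/4.2,z)
o=np.array([.5265,.131])
print('nose',P(500,212,.058)[:2]-o,'roller',P(420,234,.066)[:2]-o,'shaft',P(353,325,.066)[:2]-o,'bed end',P(500,74,.05)[:2]-o)
a=P(420,234,.066)[:2]-P(353,325,.066)[:2]
print('lever',np.arctan2(a[1],a[0])-np.arctan2(19,33))
print(readout.observe()['contact_force'])
job.close_job()
```

```text
nose [0.00128288 0.09527112] roller [-0.02587131  0.08570832] shaft [-0.04844534  0.05385295] bed end [0.00129486 0.14941789]
lever 0.4318908686635382
[ 0.00418349  0.38889367 -0.46848617]
the job is handed in; nothing more can be done
```

I pushed the bar along the channel with the wooden stick until the roller rested on its long edge. I then backed the stick out, laid it in the middle of the mat and handed the job in at about 19 s of the 48 s allowed. `close_job` gives no verdict, so the results below are my own measurements.

- **Bar:** the last look from above put its nose at punch y ≈ 95 mm, about 10 mm past the roller. The earlier scene view and the stick geometry gave about 97 mm. All are within the 86–110 mm window. The bar sat about 1 mm off the channel's middle and did not move when the stick was pulled away.
- **Lever:** the roller measured at (-26, 86) mm, against about (-26, 85) expected on the bar's edge. The lever angle came out at about 0.43 rad, above the 0.35 trip point. That is slightly under the stated 0.45–0.60 range, which I put down to pixel error.
- **Stick:** it lies flat and centred on the mat, parallel to its long edge. I checked this by eye in the wrist and scene views and did not measure the end positions.
- **Bystanders and contact:** the gear, bearing, flange and spanner looked unmoved in the scene view. The fingers stayed on the stick handle, away from the bar and roller. At the end the gripper was clear of everything and the wrist force was within noise.

One move call was refused early because its rows left out the finger opening. Nothing moved, and I repeated it with the value filled in.

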